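# Restock the wash-supply trays from a mixed stack

### The arm

A 6-joint arm with a two-finger parallel gripper is mounted at the origin on the work surface. World frame = base frame: x ahead of the robot, y to its left, z up, the work surface at z = 0. Lengths are in m, angles in degrees, forces in N, time in s.
With the tool pointing down it reaches from about 0.3 to 0.75 m from the base axis. Payload 8.5 kg.
Tool frame: the origin (TCP) lies midway between the tips of the shut fingers; the grasp point (between the pads) lies 19 mm behind it; z points along the fingers, y is the line along which they close (so a half turn about z gives the same grasp; the last joint's range is limited). The gripper opens to 85 mm and grips with 20 to 120 N. Pads are 22 mm wide; open, the fingers measure 114 mm over their backs; the gripper's body (76 mm by 85 mm) begins 54 mm behind the grasp point. The pads swing forward as they close: fully open they stand 13 mm farther back than shut.
Start: joints at [-87.279, 21.807, 74.336, -0, 83.858, -12.336], TCP at [0.143, -0.531, 0.207] pointing down, gripper open.
Joint ranges: [-178.18, 178.18], [-50.72, 133.34], [12.68, 142.11], [-81.47, 261.47], [9.98, 163.14], [-165.26, 165.26]. Speed limits (degrees/s): [136.94, 136.94, 180, 180, 180, 180].

### API

Orientations are given as a 3x3 rotation matrix whose columns are the frame's x, y, z axes.
In Python, from rig import monitor, optics, close_job, models gives the robot as it stands.
- The arm moves only by the tool step_arm, never from a script. Its arguments are lists of equal length, an entry for each row: "fingers": the closure, from -1 (fully open) to 1 (shut); "travel": the shift along the tool's x, y, z scaled (see below), a list of three; "twist": the turn about the tool's z scaled (see below). In form: {"fingers": [fingers, ...], "travel": [[tx, ty, tz], ...], "twist": [twist, ...]}. A call has 1 to 10 rows; each row shifts and turns the commanded pose from where the row before left it, along the tool's axes as they then stand; what a row does not reach is not made up. The controller multiplies each number of a shift by 100 mm and each number of a turn by pi rad. A row lasts 1/8 s, in which the tool goes at most 62.5 mm and 10.7 degrees, less where a joint would pass 70% of its speed; a pose out of reach is approached as far as the arm can. A call with a number of a shift or a turn outside -1 to 1 is refused whole. A call with a gripper value outside its range is refused whole. The fingers move at their own pace and stop on an object; "force" is the grip in N (left out, the last holds). Time passes only in rows, so rows that do not move let the fingers close. It gives the time, the measured TCP pose, the force, the opening and the grip force at its end, in the units of the state.
- monitor.observe(): the state, without advancing time (a new reading comes with each control period).
- optics.get_image(name): name is "scene" or "top" or "wrist"; returns (picture, depth): 400x640x3 uint8, blue, green, red; 400x640 float32, m along the optical axis (not along the pixel's ray), 0 where there is no reading.
- optics.get_calibration(name): a dict with "vertical_fov" (degrees; the focal length in pixels is half the picture's height over the tangent of half this angle, whatever the lens; pixels are square), "cx", "cy" (the principal point, pixels), "world_from_camera" (4x4, takes a point from camera to world coordinates). Camera axes: x right, y up, looking along -z (the intrinsics and any distortion apply to the point x, -y, -z); pixel columns grow to the right and rows downward; lengths in m; the calibration is good to about 2 mm. A picture is of the moment at which its call begins: read the wrist's pose just before it. get_calibration takes no time and is no camera call; for the wrist camera it gives the pose at the moment of the call.
- close_job(): hands the job in; it is judged then, once.
Trained networks look in the newest picture that a camera, given by its name, has taken for a name from the list of things; names that differ only in an ending like _2 or _b are one class to them, and where a whole thing is asked for, a point or a joint stands for the part that bears it (a point fixed in the world has none). Each returns a list of dicts, best first, with "confidence" (0 to 1); they miss things now and then, are a little off and sometimes report something else, mostly with a low value. They report only what shows in the picture. A call takes as long as a camera call. They do not tell look-alikes from the thing itself.
- models.trace(camera, query): "mask" (400x640 bool, what is visible of it) and "point" ([column, row] in pixels, amid what is visible of it).
- models.landmark_of(camera, query): "point" ([column, row] in pixels: a listed point, or the origin of a listed thing).
The state is a dict: "time_s": time; "q": joint angles; "qvel": joint speeds; "joint_efforts": joint torques, N m; "position": TCP position; "tool_rot": TCP orientation; "ft_force": force on the tool from outside, world axes, zero at the start; "wrist_torque": the same for the moment, N m; "grip_width": finger opening in m; "gripper_force": force on a finger pad.
Only numpy, scipy, OpenCV 4.12 (cv2) and the standard library are available. Lean on these libraries where they do the work, as an engineer would, in place of code of your own. Each camera call takes 0.05 s, during which the arm holds its last target. There are 200 camera calls.

### The job

Restock the laundry counter: take the stack of four wash products apart from the top down, and put each one in the tray that already holds its own kind, resting flat on the bare tray floor, the same way up as it was in the stack. Finish with each product before you take the next; do not tip or drop any of them, and leave the counter bell where it is.

Things in the scene. Friction and masses are not known exactly. Their poses are not given: they have to be found in the camera images.
- jar: White plastic jar of scent booster, upright, the top of the stack at the start: body 46 mm across and 36 mm high, then a grey ribbed cap 38 mm across; 52 mm high overall, about 80 g. Origin: centre of the underside, z up.
- tin: Round aluminium screw-lid tin lying flat, second from the top: 62 mm across the lid (upper 14 mm), 59 mm across the body, 30 mm high, about 110 g. Origin: centre of the underside, z up.
- soap: Cream-coloured bar of laundry soap with rounded edges, lying flat, third from the top: 85 mm along its x, 54 mm along its y, 30 mm high, about 150 g. Origin: centre of the underside, z up. Grip it across its y.
- carton: Off-white paper carton of dryer sheets lying flat, the bottom of the stack, directly on the counter: 105 mm along its x, 64 mm along its y, 36 mm high, about 100 g. Origin: centre of the underside, z up. Grip it across its y.
- jar_tray: Fixed tray, steel rim, black liner, 117 (x) by 175 mm (y), inside 112 by 170, rim 8 mm high, grey strip on its -x edge; x points away from the robot within 0.12 rad. Origin: centre of underside; its floor is at z = 4 mm. Fixed stock at its +y end: two white jars side by side, 52 mm high, in to y = +34 mm. The rest is bare, its middle about x = 0, y = -22 mm. Place of the jar.
- tin_tray: Fixed tray, steel rim, black liner, 117 (x) by 175 mm (y), inside 112 by 170, rim 8 mm high, grey strip on its -x edge; x points away from the robot within 0.12 rad. Origin: centre of underside; its floor is at z = 4 mm. Fixed stock at its +y end: two tins one on the other, 60 mm high, in to y = +21 mm. The rest is bare, its middle about x = 0, y = -22 mm. Place of the tin.
- soap_tray: Fixed tray, steel rim, black liner, 117 (x) by 175 mm (y), inside 112 by 170, rim 8 mm high, grey strip on its -x edge; x points away from the robot within 0.12 rad. Origin: centre of underside; its floor is at z = 4 mm. Fixed stock at its +y end: a soap bar on edge, 54 mm high, in to y = +51 mm. The rest is bare, its middle about x = 0, y = -22 mm. Place of the soap bar.
- carton_tray: Fixed tray, steel rim, black liner, 117 (x) by 175 mm (y), inside 112 by 170, rim 8 mm high, grey strip on its -x edge; x points away from the robot within 0.12 rad. Origin: centre of underside; its floor is at z = 4 mm. Fixed stock at its +y end: a carton on edge, 64 mm high, in to y = +46 mm. The rest is bare, its middle about x = 0, y = -22 mm. Place of the carton, its long side along y.
- bell: Loose steel counter bell with a round black base, 84 mm across and 56 mm high, standing among the trays. Not to be shifted. Origin: centre of the underside.
Things that resemble listed ones, but are neither listed nor needed, are in the scene too. What is shaped like the carton but blue is not meant. Leave any pink look-alike of the soap alone.

How it is judged:
By the outcome, as a careful person would: the job done as asked, in the order asked, and still so for the second after the job is handed in, with the robot touching nothing.
It also fails if it takes over 134 s, if anything falls off the work surface, if the arm or the gripper's body presses on something with over 40 N, if the wrist force passes 120 N, or if a joint passes its speed limit or range.

## Working session

There is one attempt and no reset: what is moved stays moved. The work goes in short steps, Python scripts to look and compute and a tool call to move; the robot and the scene stay as the last step left them, time stands still between calls to the robot, and variables do not carry over. Pictures are saved under pics/ and viewed, at most 14 in all, crops included, and the job is handed in when it is done.

Besides the shell and the picture viewer there is one more tool, called after "Call:" as name(argument=value, ...), one argument or row to a line, values as JSON. step_arm: Moves the arm, as the interface text tells. Its arguments: {"type":"object","properties":{"fingers":{"type":"array","items":{"type":"number"}},"travel":{"type":"array","items":{"type":"array","items":{"type":"number"}}},"twist":{"type":"array","items":{"type":"number"}},"force":{"type":"number"}},"required":["fingers","travel","twist"]}

```bash
ls; mkdir -p pics
cat > h.py <<'E'
import numpy as np,cv2
from rig import monitor,optics,models
def snap(n,f=None):
    c=optics.get_calibration(n); im,d=optics.get_image(n)
    if f: cv2.imwrite('pics/'+f,im)
    return c,im,d
def cloud(c,d):
    h,w=d.shape; f=h/2/np.tan(np.radians(c['vertical_fov'])/2)
    v,u=np.mgrid[:h,:w]
    P=np.stack([(u-c['cx'])/f*d,-(v-c['cy'])/f*d,-d],-1)
    T=np.array(c['world_from_camera']); return P@T[:3,:3].T+T[:3,3]
E
python3 - <<'E'
from h import *
for n in ['scene','top']:
    c,im,d=snap(n,n+'0.png'); print(n,c); W=cloud(c,d)
    for q in ['jar','tin','soap','carton','jar_tray','tin_tray','soap_tray','carton_tray','bell']:
        for r in models.trace(n,q)[:4]:
            m=r['mask']&(d>0)
            if r['confidence']>.2 and m.any():
                p=W[m]; print(n,q,round(r['confidence'],2),np.round(r['point']),np.round(np.median(p,0),3),np.round(np.percentile(p,[3,97],0),3).tolist())
print(monitor.observe())
E
```

```text
pics
scene {'vertical_fov': 55.833086060608956, 'cx': 318.70090124615774, 'cy': 196.9836507144674, 'world_from_camera': array([[ 0.38068152, -0.64235464,  0.66517825,  0.98554687],
       [ 0.92470456,  0.26308202, -0.27515329, -0.2044341 ],
       [ 0.00174955,  0.71983913,  0.69413873,  0.64706818],
       [ 0.        ,  0.        ,  0.        ,  1.        ]])}
scene jar 0.75 [362. 256.] [0.654 0.009 0.134] [[0.628, -0.006, 0.098], [0.666, 0.032, 0.15]]
scene tin 0.57 [356. 273.] [ 0.665 -0.001  0.095] [[0.63, -0.015, 0.07], [0.675, 0.036, 0.099]]
scene soap 0.96 [188. 208.] [ 0.309 -0.248  0.03 ] [[0.257, -0.283, 0.002], [0.34, -0.213, 0.033]]
scene soap 0.93 [348. 284.] [ 0.662 -0.012  0.062] [[0.615, -0.028, 0.034], [0.67, 0.055, 0.069]]
scene carton 0.94 [361. 299.] [0.682 0.005 0.035] [[0.596, -0.023, 0.003], [0.696, 0.047, 0.039]]
scene carton 0.71 [380. 143.] [0.275 0.275 0.037] [[0.207, 0.236, 0.006], [0.309, 0.32, 0.04]]
scene jar_tray 0.62 [221. 333.] [ 0.636 -0.244  0.005] [[0.572, -0.324, 0.003], [0.685, -0.161, 0.057]]
scene tin_tray 0.75 [204. 259.] [ 0.453 -0.244  0.
[... 2461 characters left out ...]
8579996e+01, -1.23348641e+01]), 'qvel': array([-0.07430327, -0.04642547,  0.03317192,  0.03968232, -0.03977401,
       -0.06025512]), 'joint_efforts': array([ 3.14074605e-03, -4.48323333e+01, -2.31464785e+01,  1.26256523e-04,
        6.42486684e-04, -2.18385890e-05]), 'position': array([ 0.14287944, -0.53110212,  0.20652254]), 'tool_rot': array([[ 9.65672191e-01,  2.59763775e-01,  1.12006215e-05],
       [ 2.59763775e-01, -9.65672191e-01,  3.95544920e-06],
       [ 1.18436111e-05, -9.10151560e-07, -1.00000000e+00]]), 'ft_force': array([-0.87052272, -0.61529093,  0.13711303]), 'wrist_torque': array([0.01694316, 0.06026803, 0.04728327]), 'gripper_force': 0.0, 'grip_width': 0.08553254728564169}
```

View pics/top0.png

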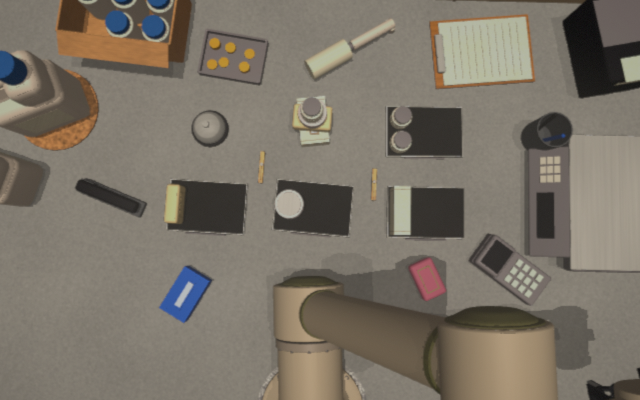

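View pics/scene0.png

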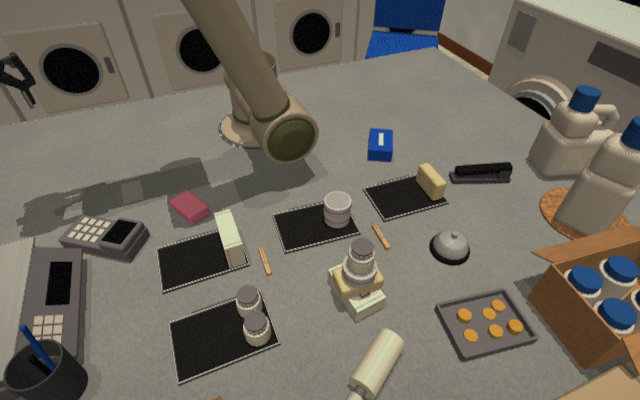

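The top view shows the stack at (312,115). The trays are jar (424,132), carton (425,212), tin (312,208) and soap (206,207), and the bell is at (209,128). The scene view confirms the layout. The pink bar and the blue carton are decoys.

```bash
cat >> h.py <<'E'
def rect(p):
    r=cv2.minAreaRect((p[:,:2]*1000).astype(np.float32)); return np.round(r[0],1).tolist(),np.round(r[1],1).tolist(),round(r[2],1)
def near(W,x,y,r,z0,z1):
    return W[(abs(W[...,0]-x)<r)&(abs(W[...,1]-y)<r)&(W[...,2]>z0)&(W[...,2]<z1)]
def big(W,x,y,r,z0,z1):
    m=((abs(W[...,0]-x)<r)&(abs(W[...,1]-y)<r)&(W[...,2]>z0)&(W[...,2]<z1)).astype(np.uint8)
    n,l,s,_=cv2.connectedComponentsWithStats(m)
    return W[l==1+np.argmax(s[1:,4])]
E
python3 - <<'E'
from h import *
import math
for n in ['top','scene']:
    c,im,d=snap(n); W=cloud(c,d)
    for nm,z0,z1 in [('jar',.143,.16),('tin',.09,.102),('soap',.061,.071),('carton',.032,.041)]:
        p=near(W,.635,.012,.09,z0,z1); 
        print(n,nm,len(p),np.round(np.median(p[:,2]),4),rect(p))
    # trays by dark liner colour
    dark=im.max(-1)<45
    for nm,x,y in [('jar',.625,-.243),('tin',.444,.008),('soap',.441,.247),('carton',.439,-.248)]:
        m=(dark&(abs(W[...,0]-x)<.1)&(abs(W[...,1]-y)<.12)&(W[...,2]<.02)).astype(np.uint8)
        m=cv2.morphologyEx(m,cv2.MORPH_OPEN,np.ones((3,3)))
        k,l,s,_=cv2.connectedComponentsWithStats(m); p=W[l==1+np.argmax(s[1:,4])]
        print(n,nm,'liner',len(p),round(float(np.median(p[:,2])),4),rect(p))
        q=near(W,x,y,.12,.045,.08)
        print('  stock',len(q),rect(q))
E
```

```text
top jar 278 0.1476 ([642.0, 14.9], [36.7, 36.3], 1.3)
top tin 219 0.0955 ([639.7, 13.0], [56.2, 61.4], 12.1)
top soap 342 0.0652 ([639.7, 14.5], [84.2, 53.5], 87.3)
top carton 419 0.036 ([639.8, 13.0], [105.5, 63.9], 7.0)Traceback (most recent call last):
  File "<stdin>", line 13, in <module>
    return _wrapfunc(a, 'argmax', axis=axis, out=out, **kwds)
    return bound(*args, **kwds)
ValueError: attempt to get argmax of an empty sequence
```

Run:
```python
from h import *
for n in ['top','scene']:
    c,im,d=snap(n); W=cloud(c,d)
    if n=='scene':
        for nm,z0,z1 in [('jar',.143,.16),('tin',.09,.102),('soap',.061,.071),('carton',.032,.041)]:
            p=near(W,.635,.012,.09,z0,z1); print(n,nm,len(p),np.round(np.median(p[:,2]),4),rect(p))
    for nm,x,y in [('jar',.625,-.243),('tin',.444,.008),('soap',.441,.247),('carton',.439,-.248)]:
        g=im.max(-1).astype(int)
        m=((g<62)&(abs(W[...,0]-x)<.075)&(abs(W[...,1]-y)<.11)&(W[...,2]<.02)).astype(np.uint8)
        k,l,s,_=cv2.connectedComponentsWithStats(m)
        if k<2: print(nm,np.percentile(g[(abs(W[...,0]-x)<.03)&(abs(W[...,1]-y)<.06)],[5,50,95]));continue
        p=W[l==1+np.argmax(s[1:,4])]
        print(n,nm,'liner',len(p),round(float(np.median(p[:,2])),4),rect(p))
        q=near(W,x,y,.1,.045,.08)
        print('  stock',len(q),rect(q))
```

```text
top jar liner 2347 0.0039 ([627.0, -259.6], [108.2, 134.6], 0.5)
  stock 502 ([624.6, -183.5], [93.5, 37.0], 0.2)
top tin liner 2746 0.004 ([446.2, 7.3], [165.0, 108.1], 85.9)
  stock 655 ([448.9, 60.4], [60.3, 60.3], 2.8)
top soap liner 2928 0.0039 ([443.0, 247.0], [164.1, 108.4], 87.6)
  stock 568 ([445.3, 313.0], [31.3, 84.9], 88.0)
top carton liner 2418 0.004 ([441.5, -273.8], [107.9, 116.1], 0.4)
  stock 886 ([441.4, -183.0], [103.9, 37.6], 0.1)
scene jar 354 0.1488 ([643.9, 15.7], [37.0, 37.9], 68.7)
scene tin 375 0.0971 ([650.7, 10.7], [61.1, 47.6], 57.1)
scene soap 401 0.0662 ([646.6, 13.7], [88.3, 53.8], 78.7)
scene carton 581 0.0371 ([645.2, 4.0], [115.3, 65.1], 21.1)
scene jar liner 4261 0.0049 ([627.8, -241.2], [113.3, 169.6], 1.0)
  stock 823 ([626.6, -183.6], [38.0, 94.9], 89.9)
scene tin liner 1982 0.0053 ([446.1, 10.3], [168.3, 109.8], 85.7)
  stock 569 ([452.3, 61.0], [59.6, 60.9], 66.5)
scene soap liner 1722 0.0055 ([443.3, 248.9], [168.2, 111.2], 89.0)
  stock 390 ([446.9, 312.6], [31.3, 87.2], 87.5)
scene carton liner 2599 0.005 ([442.8, -265.3], [130.2, 113.3], 89.7)
  stock 837 ([442.4, -182.4], [108.6, 36.4], 0.5)
```

Call:
step_arm(
  fingers=[-1,-1,-1,-1,-1,-1,-1,-1],
  travel=[
    [0,0,-0.06],
    [0,0,-0.06],
    [0,0,-0.06],
    [0,0,-0.06],
    [0,0,-0.06],
    [0,0,-0.06],
    [0,0,-0.06],
    [0,0,-0.06],
  ],
  twist=[-0.052,-0.052,-0.052,-0.052,-0.052,-0.052,-0.052,-0.052],
  force=30,
)

```text
time_s: 2.15
position: [0.1429, -0.5311, 0.2547]
tool_rot: [[-0.004, 1.0, 0.0], [1.0, 0.004, 0.0], [0.0, 0.0, -1.0]]
ft_force: [-0.4, -0.4, 0.4]
grip_width: 0.0853
gripper_force: 0.0
```

Call:
step_arm(
  fingers=[-1,-1,-1,-1,-1,-1,-1],
  travel=[
    [0.39,0.35,0],
    [0.39,0.35,0],
    [0.39,0.35,0],
    [0.39,0.35,0],
    [0.39,0.35,0],
    [0.39,0.35,0],
    [0.39,0.35,0],
  ],
  twist=[0,0,0,0,0,0,0],
)

```text
time_s: 3.02
position: [0.3891, -0.257, 0.2547]
tool_rot: [[0.001, 1.0, 0.0], [1.0, -0.001, -0.0], [-0.0, 0.0, -1.0]]
ft_force: [-0.4, -0.5, -0.0]
grip_width: 0.0856
gripper_force: 0.0
```

Call:
step_arm(
  fingers=[-1,-1,-1,-1,-1,-1,-1,-1],
  travel=[
    [0.39,0.364,0],
    [0.39,0.364,0],
    [0.39,0.364,0],
    [0.39,0.364,0],
    [0.39,0.364,0],
    [0.39,0.364,0],
    [0.39,0.364,0],
    [0,0,0],
  ],
  twist=[0,0,0,0,0,0,0,0],
)

```text
time_s: 4.03
position: [0.6445, 0.0171, 0.2532]
tool_rot: [[-0.003, 1.0, -0.001], [1.0, 0.003, 0.001], [0.001, -0.001, -1.0]]
ft_force: [-0.7, -1.6, 0.7]
grip_width: 0.0855
gripper_force: 0.0
```

Run:
```python
from h import *
print(monitor.observe()['position'])
c,im,d=snap('wrist','w1.png'); W=cloud(c,d); print(np.round(c['world_from_camera'],3))
for nm,z0,z1 in [('jar',.143,.16),('tin',.09,.102),('soap',.061,.071),('carton',.032,.041)]:
    p=near(W,.64,.013,.09,z0,z1); print(nm,len(p),len(p) and (np.round(np.median(p[:,2]),4),rect(p)))
```

```text
[0.64454432 0.01705241 0.25317239]
[[ 1.    -0.004  0.001  0.644]
 [ 0.003  0.965  0.262  0.084]
 [-0.002 -0.262  0.965  0.42 ]
 [ 0.     0.     0.     1.   ]]
jar 1052 (np.float64(0.1478), ([642.4, 16.4], [37.3, 36.8], 42.5))
tin 581 (np.float64(0.0958), ([644.4, 18.6], [54.2, 61.2], 80.8))
soap 653 (np.float64(0.0653), ([641.1, 15.9], [83.4, 52.9], 86.8))
carton 1250 (np.float64(0.0358), ([640.4, 13.8], [105.1, 64.3], 7.1))
```

View pics/w1.png

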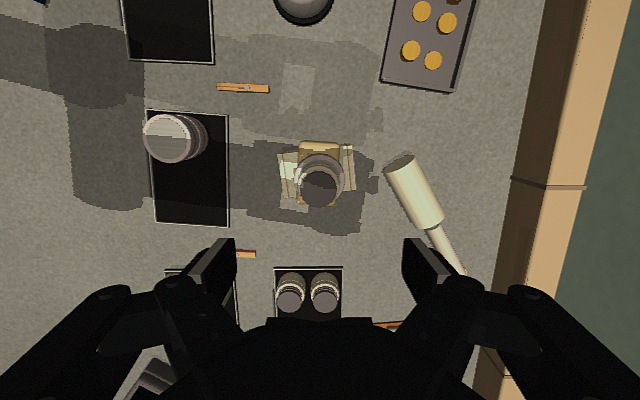

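The wrist view shows the jar at (320,185) between the fingers, and it agrees with the measured position.

Call:
step_arm(
  fingers=[-1,-1,-1,-1,-1],
  travel=[
    [0,0,0.2],
    [0,0,0.2],
    [0,0,0.2],
    [0,0,0.2],
    [0,0,0],
  ],
  twist=[0,0,0,0,0],
)

```text
time_s: 4.7
position: [0.6422, 0.0134, 0.1736]
tool_rot: [[0.002, 1.0, -0.003], [1.0, -0.002, 0.0], [0.0, -0.003, -1.0]]
ft_force: [-0.6, -0.6, 0.1]
grip_width: 0.0853
gripper_force: 0.0
```

Call:
step_arm(
  fingers=[-1,-1,-1,-1,-1,-1,-1],
  travel=[
    [0.02,0,0.15],
    [0,0,0.15],
    [0,0,0.15],
    [0,0,0.15],
    [0,0,0.12],
    [0,0,0],
    [0,0,0],
  ],
  twist=[0,0,0,0,0,0,0],
)

```text
time_s: 5.58
position: [0.6436, 0.0163, 0.103]
tool_rot: [[0.001, 1.0, 0.001], [1.0, -0.001, -0.0], [-0.0, 0.001, -1.0]]
ft_force: [0.3, 0.2, -0.5]
grip_width: 0.0853
gripper_force: 0.0
```

Call:
step_arm(
  fingers=[-0.4,-0.2,0,0.1,0.2,0.3,0.4,0.6,0.8,1],
  travel=[
    [0,0,0],
    [0,0,0],
    [0,0,0],
    [0,0,0],
    [0,0,0],
    [0,0,0],
    [0,0,0],
    [0,0,0],
    [0,0,0],
    [0,0,0],
  ],
  twist=[0,0,0,0,0,0,0,0,0,0],
  force=25,
)

```text
time_s: 6.82
position: [0.6436, 0.0163, 0.1031]
tool_rot: [[0.001, 1.0, 0.001], [1.0, -0.001, -0.0], [-0.0, 0.001, -1.0]]
ft_force: [0.8, 0.3, 4.8]
grip_width: 0.0439
gripper_force: 25.3
```

Call:
step_arm(
  fingers=[1,1,1,1,1,1,1,1],
  travel=[
    [0,0,-0.05],
    [0,0,-0.1],
    [0,0,-0.15],
    [0,0,-0.25],
    [0,0,-0.25],
    [0,0,-0.2],
    [0,0,0],
    [0,0,0],
  ],
  twist=[0,0,0,0,0,0,0,0],
)

```text
time_s: 7.82
position: [0.6429, 0.0164, 0.2019]
tool_rot: [[0.001, 1.0, -0.001], [1.0, -0.001, 0.0], [0.0, -0.001, -1.0]]
ft_force: [-0.0, -0.2, -1.0]
grip_width: 0.0436
gripper_force: 25.6
```

Run:
```python
from h import *
o=monitor.observe();print(o['position'],o['ft_force'],o['grip_width'])
c,im,d=snap('scene','s1.png'); W=cloud(c,d)
for nm,z0,z1 in [('tin',.09,.102),('soap',.061,.071),('carton',.032,.041)]:
    p=near(W,.64,.013,.09,z0,z1); print(nm,len(p),len(p) and (np.round(np.median(p[:,2]),4),rect(p)))
cv2.imwrite('pics/s1c.png',im[120:400,200:520])
c,im,d=snap('wrist'); W=cloud(c,d)
r=models.trace('wrist','jar')
for k in r[:3]:
    p=W[k['mask']&(d>0)]; print(k['confidence'],k['point'],np.round(np.percentile(p,[3,50,97],0),3).tolist())
```

```text
[0.64292049 0.01639206 0.2018529 ] [-0.00308742 -0.15278716 -1.04822418] 0.04361372747669139
tin 842 (np.float64(0.0972), ([645.1, 13.9], [61.1, 60.8], 29.1))
soap 397 (np.float64(0.0662), ([647.2, 13.6], [88.2, 53.1], 78.6))
carton 581 (np.float64(0.037), ([645.8, 3.0], [116.4, 66.3], 22.6))
0.67 [318.9, 243.4] [[0.624, 0.002, 0.208], [0.642, 0.025, 0.246], [0.66, 0.039, 0.247]]
```

View pics/s1c.png

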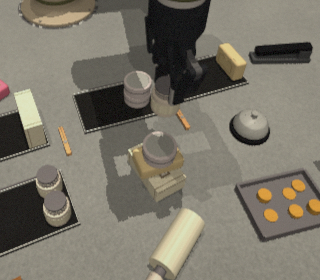

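The jar is held upright. The tin and the rest of the stack are undisturbed at crop (160,150), and the jar tray is at lower left.

Call:
step_arm(
  fingers=[1,1,1,1,1,1,1,1,1],
  travel=[
    [-0.2,-0.02,0],
    [-0.4,-0.02,0],
    [-0.5,-0.03,0],
    [-0.5,-0.03,0],
    [-0.5,-0.03,0],
    [-0.4,-0.02,0],
    [-0.2,-0.01,0],
    [-0.12,0,0],
    [0,0,0],
  ],
  twist=[0,0,0,0,0,0,0,0,0],
)

```text
time_s: 9.1
position: [0.627, -0.2655, 0.2024]
tool_rot: [[0.001, 1.0, -0.0], [1.0, -0.001, 0.0], [0.0, -0.0, -1.0]]
ft_force: [-0.2, 0.1, -1.0]
grip_width: 0.0437
gripper_force: 25.6
```

Call:
step_arm(
  fingers=[1,1,1,1,1,1,1,1,1],
  travel=[
    [0,0,0.2],
    [0,0,0.3],
    [0,0,0.3],
    [0,0,0.3],
    [0,0,0.3],
    [0,0,0.2],
    [0,0,0.1],
    [0,0,0],
    [0,0,0],
  ],
  twist=[0,0,0,0,0,0,0,0,0],
)

```text
time_s: 10.22
position: [0.6276, -0.2656, 0.0337]
tool_rot: [[0.001, 1.0, 0.002], [1.0, -0.001, -0.001], [-0.001, 0.002, -1.0]]
ft_force: [0.6, 0.3, -1.8]
grip_width: 0.0437
gripper_force: 25.6
```

Call:
step_arm(
  fingers=[1,1,1,1,1,1],
  travel=[
    [0,0,0.08],
    [0,0,0.06],
    [0,0,0.04],
    [0,0,0.02],
    [0,0,0],
    [0,0,0],
  ],
  twist=[0,0,0,0,0,0],
)

```text
time_s: 10.98
position: [0.6271, -0.2657, 0.0127]
tool_rot: [[0.001, 1.0, 0.0], [1.0, -0.001, -0.0], [-0.0, 0.0, -1.0]]
ft_force: [-0.9, 0.2, -1.0]
grip_width: 0.0438
gripper_force: 25.6
```

Call:
step_arm(
  fingers=[1,1,1],
  travel=[
    [0,0,0.015],
    [0,0,0],
    [0,0,0],
  ],
  twist=[0,0,0],
)

```text
time_s: 11.35
position: [0.6271, -0.2657, 0.0112]
tool_rot: [[0.001, 1.0, 0.0], [1.0, -0.001, -0.0], [-0.0, 0.0, -1.0]]
ft_force: [-0.0, 0.1, 1.7]
grip_width: 0.0434
gripper_force: 25.9
```

Call:
step_arm(
  fingers=[0,-0.1,-0.2,-0.3,-0.4,-0.4,-0.4],
  travel=[
    [0,0,0],
    [0,0,0],
    [0,0,0],
    [0,0,0],
    [0,0,0],
    [0,0,0],
    [0,0,0],
  ],
  twist=[0,0,0,0,0,0,0],
)

```text
time_s: 12.22
position: [0.627, -0.2656, 0.011]
tool_rot: [[0.001, 1.0, 0.0], [1.0, -0.001, 0.0], [0.0, 0.0, -1.0]]
ft_force: [0.4, 0.0, 0.1]
grip_width: 0.0598
gripper_force: 0.0
```

Call:
step_arm(
  fingers=[-0.4,-0.4,-0.4,-0.4,-0.7,-1,-1,-1],
  travel=[
    [0,0,-0.1],
    [0,0,-0.2],
    [0,0,-0.3],
    [0,0,-0.4],
    [0,0,-0.45],
    [0,0,-0.3],
    [0,0,-0.15],
    [0,0,0],
  ],
  twist=[0,0,0,0,0,0,0,0],
)

```text
time_s: 13.22
position: [0.6271, -0.2657, 0.2016]
tool_rot: [[0.001, 1.0, 0.001], [1.0, -0.001, -0.001], [-0.001, 0.001, -1.0]]
ft_force: [0.1, 0.3, -0.6]
grip_width: 0.0859
gripper_force: 0.0
```

```bash
cat >> h.py <<'E'
def look(n,q,z0=None):
    c,im,d=snap(n); W=cloud(c,d)
    for k in models.trace(n,q)[:4]:
        m=k['mask']&(d>0)
        if m.any(): p=W[m]; print(n,q,round(k['confidence'],2),np.round(k['point']),np.round(np.percentile(p,[3,50,97],0),3).tolist())
    return c,im,d,W
E
python3 - <<'E'
from h import *
c,im,d,W=look('wrist','jar')
p=near(W,.627,-.265,.04,.05,.07); print('jar top',np.median(p[:,2]),rect(p))
c,im,d,W=look('top','tin')
p=near(W,.642,.014,.06,.09,.1); print('tin',np.median(p[:,2]),rect(p))
p=near(W,.642,.014,.06,.061,.071); print('soap',np.median(p[:,2]),rect(p))
E
```

```text
wrist jar 0.77 [320. 176.] [[0.606, -0.282, 0.009], [0.626, -0.261, 0.055], [0.646, -0.244, 0.057]]
jar top 0.05579821241265759 ([626.0, -265.4], [37.0, 37.3], 73.4)
top tin 0.69 [311. 111.] [[0.614, -0.012, 0.066], [0.641, 0.014, 0.096], [0.673, 0.041, 0.1]]
top tin 0.62 [312. 137.] [[0.586, -0.021, 0.008], [0.6, 0.01, 0.035], [0.688, 0.04, 0.04]]
top tin 0.23 [200. 207.] [[0.386, 0.175, 0.0], [0.444, 0.258, 0.005], [0.498, 0.324, 0.06]]
tin 0.09596508890966837 ([642.5, 13.3], [61.3, 59.3], 0.9)
soap 0.06491279605709066 ([639.1, 14.4], [84.4, 54.0], 88.1)
```

Call:
step_arm(
  fingers=[-1,-1,-1,-1,-1,-1,-1,-1,-1],
  travel=[
    [0.2,0.02,0],
    [0.4,0.02,0],
    [0.5,0.03,0],
    [0.5,0.03,0],
    [0.5,0.03,0],
    [0.4,0.02,0],
    [0.2,0.01,0],
    [0.1,0,0],
    [0,0,0],
  ],
  twist=[0,0,0,0,0,0,0,0,0],
)

```text
time_s: 14.55
position: [0.6433, 0.0141, 0.2009]
tool_rot: [[0.001, 1.0, -0.0], [1.0, -0.001, -0.0], [-0.0, -0.0, -1.0]]
ft_force: [-0.6, 0.9, -0.4]
grip_width: 0.0855
gripper_force: 0.0
```

Call:
step_arm(
  fingers=[-1,-1,-1,-1,-1,-1,-1],
  travel=[
    [0,0,0.2],
    [0,0,0.25],
    [0,0,0.25],
    [0,0,0.15],
    [0,0,0.05],
    [0,0,0],
    [0,0,0],
  ],
  twist=[0,0,0,0,0,0,0],
)

```text
time_s: 15.42
position: [0.6437, 0.0142, 0.112]
tool_rot: [[0.001, 1.0, 0.002], [1.0, -0.001, -0.0], [-0.0, 0.002, -1.0]]
ft_force: [0.4, -0.8, 0.1]
grip_width: 0.0852
gripper_force: 0.0
```

Run:
```python
from h import *
print(monitor.observe()['position'])
c,im,d,W=look('wrist','tin')
p=near(W,.642,.014,.06,.09,.1); print('tin',np.median(p[:,2]),rect(p))
p=near(W,.642,.014,.06,.061,.071); print('soap',np.median(p[:,2]),rect(p))
```

```text
[0.64371348 0.01422577 0.11196457]
wrist tin 0.97 [320. 210.] [[0.618, -0.011, 0.089], [0.644, 0.018, 0.096], [0.67, 0.044, 0.097]]
tin 0.09610460934840415 ([643.9, 15.2], [60.9, 60.9], 76.6)
soap 0.06531818392635713 ([641.7, 16.5], [82.3, 53.3], 87.4)
```

Well centred; descend 50 mm and grip.

Call:
step_arm(
  fingers=[-1,-1,-1,-1,-1,-1],
  travel=[
    [0,0,0.15],
    [0,0,0.15],
    [0,0,0.12],
    [0,0,0.08],
    [0,0,0],
    [0,0,0],
  ],
  twist=[0,0,0,0,0,0],
)

```text
time_s: 16.27
position: [0.6436, 0.0143, 0.0615]
tool_rot: [[0.001, 1.0, 0.001], [1.0, -0.001, -0.0], [-0.0, 0.001, -1.0]]
ft_force: [0.2, -0.6, -0.7]
grip_width: 0.0855
gripper_force: 0.0
```

Call:
step_arm(
  fingers=[-0.8,-0.6,-0.5,-0.4,-0.3,-0.1,0.2,0.6,1],
  travel=[
    [0,0,0],
    [0,0,0],
    [0,0,0],
    [0,0,0],
    [0,0,0],
    [0,0,0],
    [0,0,0],
    [0,0,0],
    [0,0,0],
  ],
  twist=[0,0,0,0,0,0,0,0,0],
  force=30,
)

```text
time_s: 17.4
position: [0.6436, 0.0143, 0.0619]
tool_rot: [[0.001, 1.0, 0.001], [1.0, -0.001, -0.0], [-0.0, 0.001, -1.0]]
ft_force: [-0.4, 0.3, 5.6]
grip_width: 0.0599
gripper_force: 31.1
```

Call:
step_arm(
  fingers=[1,1,1,1,1,1,1,1],
  travel=[
    [0,0,-0.05],
    [0,0,-0.1],
    [0,0,-0.2],
    [0,0,-0.3],
    [0,0,-0.25],
    [0,0,-0.1],
    [0,0,0],
    [0,0,0],
  ],
  twist=[0,0,0,0,0,0,0,0],
)

```text
time_s: 18.4
position: [0.6428, 0.0144, 0.1598]
tool_rot: [[0.001, 1.0, -0.002], [1.0, -0.001, 0.0], [0.0, -0.002, -1.0]]
ft_force: [-0.3, 0.0, -1.1]
grip_width: 0.0599
gripper_force: 32.7
```

Run:
```python
from h import *
print(monitor.observe()['position'])
c,im,d,W=look('wrist','tin')
p=near(W,.642,.014,.06,.16,.24); print('tin',np.median(p[:,2]),np.percentile(p[:,2],[5,95]),rect(p))
p=near(W,.642,.014,.06,.061,.071); print('soap',len(p) and rect(p))
c,im,d,W=look('top','soap')
p=near(W,.642,.014,.06,.061,.071); print('soap',len(p) and rect(p))
```

```text
[0.64278853 0.01440239 0.15981148]
wrist tin 0.9 [318. 242.] [[0.616, -0.01, 0.183], [0.642, 0.019, 0.194], [0.668, 0.044, 0.195]]
tin 0.19430278008042626 [0.19226288 0.23702676] ([645.6, 16.3], [113.7, 62.0], 18.5)
soap ([642.7, 35.1], [45.4, 53.6], 88.6)
top soap 0.96 [428. 280.] [[0.257, -0.278, 0.014], [0.295, -0.245, 0.03], [0.334, -0.214, 0.034]]
soap ([660.8, -21.7], [5.6, 3.9], 23.1)
```

Call:
step_arm(
  fingers=[1,1,1,1,1,1,1,1],
  travel=[
    [-0.04,-0.2,0],
    [-0.06,-0.35,0],
    [-0.08,-0.4,0],
    [-0.08,-0.4,0],
    [-0.06,-0.35,0],
    [-0.04,-0.2,0],
    [0,-0.09,0],
    [0,0,0],
  ],
  twist=[0,0,0,0,0,0,0,0],
)

```text
time_s: 19.6
position: [0.4444, -0.0214, 0.1611]
tool_rot: [[0.001, 1.0, 0.0], [1.0, -0.001, -0.0], [-0.0, 0.0, -1.0]]
ft_force: [0.7, 0.0, -1.3]
grip_width: 0.06
gripper_force: 32.8
```

Call:
step_arm(
  fingers=[1,1,1,1,1,1,1,1,1],
  travel=[
    [0,0,0.2],
    [0,0,0.3],
    [0,0,0.3],
    [0,0,0.3],
    [0,0,0.2],
    [0,0,0.1],
    [0,0,0.05],
    [0,0,0],
    [0,0,0],
  ],
  twist=[0,0,0,0,0,0,0,0,0],
)

```text
time_s: 20.72
position: [0.4446, -0.0215, 0.0166]
tool_rot: [[0.001, 1.0, 0.001], [1.0, -0.001, -0.0], [-0.0, 0.001, -1.0]]
ft_force: [-0.5, -0.3, -1.0]
grip_width: 0.0599
gripper_force: 32.8
```

Call:
step_arm(
  fingers=[1,1,1,1,1,1],
  travel=[
    [0,0,0.06],
    [0,0,0.05],
    [0,0,0.03],
    [0,0,0.015],
    [0,0,0],
    [0,0,0],
  ],
  twist=[0,0,0,0,0,0],
)

```text
time_s: 21.48
position: [0.4443, -0.0214, 0.0006]
tool_rot: [[0.001, 1.0, 0.0], [1.0, -0.001, -0.0], [-0.0, 0.0, -1.0]]
ft_force: [-0.7, 0.2, -1.0]
grip_width: 0.0594
gripper_force: 32.8
```

Call:
step_arm(
  fingers=[1,1,1],
  travel=[
    [0,0,0.012],
    [0,0,0],
    [0,0,0],
  ],
  twist=[0,0,0],
)

```text
time_s: 21.85
position: [0.4444, -0.0215, -0.0002]
tool_rot: [[0.001, 1.0, 0.001], [1.0, -0.001, -0.0], [-0.0, 0.001, -1.0]]
ft_force: [-1.4, 0.0, 6.7]
grip_width: 0.0597
gripper_force: 33.5
```

Call:
step_arm(
  fingers=[-0.4,-0.48,-0.56,-0.65,-0.68,-0.68,-0.68],
  travel=[
    [0,0,0],
    [0,0,0],
    [0,0,0],
    [0,0,0],
    [0,0,0],
    [0,0,0],
    [0,0,0],
  ],
  twist=[0,0,0,0,0,0,0],
)

```text
time_s: 22.72
position: [0.4443, -0.0214, -0.0007]
tool_rot: [[0.001, 1.0, 0.0], [1.0, -0.001, 0.0], [0.0, 0.0, -1.0]]
ft_force: [0.3, 1.4, -0.5]
grip_width: 0.0713
gripper_force: 0.0
```

Call:
step_arm(
  fingers=[-0.68,-0.68,-0.68,-0.7,-0.8,-1,-1],
  travel=[
    [0,0,-0.1],
    [0,0,-0.2],
    [0,0,-0.3],
    [0,0,-0.4],
    [0,0,-0.4],
    [0,0,-0.2],
    [0,0,0],
  ],
  twist=[0,0,0,0,0,0,0],
)

```text
time_s: 23.6
position: [0.4447, -0.0216, 0.1608]
tool_rot: [[0.001, 1.0, 0.003], [1.0, -0.001, -0.001], [-0.001, 0.003, -1.0]]
ft_force: [-0.1, 0.3, -0.6]
grip_width: 0.0853
gripper_force: 0.0
```

Run:
```python
from h import *
print(monitor.observe()['position'])
c,im,d,W=look('wrist','tin')
p=near(W,.444,-.03,.04,.03,.04); print('tin',np.median(p[:,2]),rect(p))
c,im,d,W=look('top','soap')
for z in (.061,.032):
  p=near(W,.642,.014,.07,z,z+.01); print('soap/carton',len(p) and rect(p))
```

```text
[ 0.44471911 -0.02155592  0.16082197]
wrist tin 0.9 [319. 180.] [[0.417, -0.047, 0.032], [0.444, -0.019, 0.034], [0.469, 0.007, 0.035]]
tin 0.03408755667572555 ([443.0, -20.4], [60.2, 60.4], 1.5)
top soap 0.92 [310. 116.] [[0.613, -0.024, 0.053], [0.637, 0.015, 0.065], [0.664, 0.054, 0.07]]
top soap 0.85 [428. 281.] [[0.252, -0.28, 0.014], [0.292, -0.246, 0.03], [0.332, -0.214, 0.034]]
soap/carton ([639.5, 14.5], [84.6, 54.7], 88.2)
soap/carton ([639.5, 13.0], [106.2, 63.8], 7.2)
```

Call:
step_arm(
  fingers=[-1,-1,-1,-1,-1,-1,-1,-1],
  travel=[
    [0.04,0.2,0],
    [0.06,0.35,0],
    [0.08,0.4,0],
    [0.08,0.4,0],
    [0.06,0.33,0],
    [0.04,0.2,0],
    [0.01,0.09,0],
    [0,0,0],
  ],
  twist=[0.011,0,0,0,0,0,0,0],
)

```text
time_s: 24.8
position: [0.642, 0.0092, 0.1584]
tool_rot: [[0.036, 0.999, -0.002], [0.999, -0.036, 0.0], [0.0, -0.002, -1.0]]
ft_force: [-0.4, 0.4, -0.7]
grip_width: 0.0854
gripper_force: 0.0
```

Call:
step_arm(
  fingers=[-1,-1,-1,-1,-1,-1],
  travel=[
    [0,0,0.2],
    [0,0,0.3],
    [0,0,0.2],
    [0,0,0.1],
    [0,0,0],
    [0,0,0],
  ],
  twist=[0,0,0,0,0,0],
)

```text
time_s: 25.55
position: [0.6426, 0.0091, 0.0803]
tool_rot: [[0.036, 0.999, 0.002], [0.999, -0.036, -0.0], [-0.0, 0.002, -1.0]]
ft_force: [-0.7, -0.8, 0.6]
grip_width: 0.0853
gripper_force: 0.0
```

Run:
```python
from h import *
print(monitor.observe()['position'])
c,im,d,W=look('wrist','soap')
for z in (.061,.032):
  p=near(W,.642,.014,.07,z,z+.01); print('soap/carton',len(p) and rect(p))
```

```text
[0.6426425  0.00907767 0.08034797]
wrist soap 0.66 [317. 204.] [[0.617, -0.021, 0.06], [0.642, 0.021, 0.066], [0.667, 0.057, 0.067]]
soap/carton ([641.3, 16.1], [83.6, 53.3], 86.5)
soap/carton ([640.4, 17.6], [105.6, 71.7], 6.8)
```

Call:
step_arm(
  fingers=[-1,-1,-1,-1,-1,-1],
  travel=[
    [0.07,-0.01,0.1],
    [0,0,0.14],
    [0,0,0.13],
    [0,0,0.1],
    [0,0,0],
    [0,0,0],
  ],
  twist=[0.004,0,0,0,0,0],
)

```text
time_s: 26.4
position: [0.6418, 0.0162, 0.0326]
tool_rot: [[0.048, 0.999, 0.001], [0.999, -0.048, -0.0], [-0.0, 0.001, -1.0]]
ft_force: [0.3, -0.4, 0.6]
grip_width: 0.0848
gripper_force: 0.0
```

Call:
step_arm(
  fingers=[-0.8,-0.6,-0.5,-0.4,-0.3,-0.2,0,0.4,0.8,1],
  travel=[
    [0,0,0],
    [0,0,0],
    [0,0,0],
    [0,0,0],
    [0,0,0],
    [0,0,0],
    [0,0,0],
    [0,0,0],
    [0,0,0],
    [0,0,0],
  ],
  twist=[0,0,0,0,0,0,0,0,0,0],
  force=35,
)

```text
time_s: 27.65
position: [0.6418, 0.0162, 0.0328]
tool_rot: [[0.048, 0.999, 0.001], [0.999, -0.048, -0.0], [-0.0, 0.001, -1.0]]
ft_force: [-0.6, -0.7, 5.6]
grip_width: 0.0526
gripper_force: 37.3
```

Call:
step_arm(
  fingers=[1,1,1,1,1,1,1,1],
  travel=[
    [0,0,-0.05],
    [0,0,-0.1],
    [0,0,-0.2],
    [0,0,-0.3],
    [0,0,-0.35],
    [0,0,-0.2],
    [0,0,0],
    [0,0,0],
  ],
  twist=[0,0,0,0,0,0,0,0],
)

```text
time_s: 28.65
position: [0.641, 0.0163, 0.1512]
tool_rot: [[0.048, 0.999, -0.002], [0.999, -0.048, 0.0], [0.0, -0.002, -1.0]]
ft_force: [0.1, 0.6, -2.1]
grip_width: 0.0523
gripper_force: 37.0
```

Run:
```python
from h import *
o=monitor.observe();print(o['position'],o['ft_force'])
c,im,d,W=look('wrist','soap')
p=near(W,.642,.02,.035,.17,.2); print('soap',len(p) and (np.percentile(p[:,2],[5,50,95]),rect(p)))
A=np.c_[p[:,:2],np.ones(len(p))]; print(np.linalg.lstsq(A,p[:,2],rcond=None)[0])
c,im,d,W=look('scene','carton')
p=near(W,.642,.014,.09,.032,.041); print('carton',len(p) and rect(p))
cv2.imwrite('pics/s2c.png',im[60:400,150:550])
```

```text
[0.6410004  0.01634212 0.15122981] [ 0.09480851  0.59079988 -2.14580577]
wrist soap 0.96 [317. 242.] [[0.616, -0.02, 0.176], [0.64, 0.024, 0.184], [0.665, 0.057, 0.186]]
soap (array([0.18231633, 0.18442145, 0.18911746]), ([642.4, 20.0], [69.1, 70.0], 0.0))
[-0.00129601 -0.0064574   0.1857154 ]
scene carton 0.92 [357. 289.] [[0.595, -0.021, 0.007], [0.653, 0.009, 0.037], [0.696, 0.045, 0.039]]
carton ([641.9, 13.8], [106.1, 65.8], 7.2)
```

View pics/s2c.png

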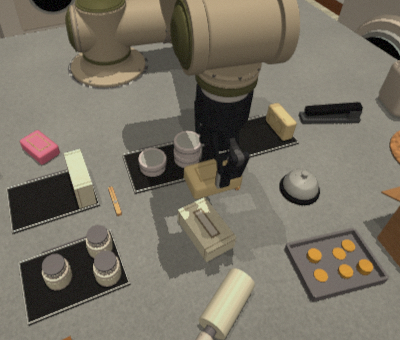

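The soap is held level. The carton is undisturbed at crop (205,228), and the jar and tin stand in their own trays.

Call:
step_arm(
  fingers=[1,1,1,1,1,1,1,1,1],
  travel=[
    [0.15,-0.16,0],
    [0.3,-0.31,0],
    [0.35,-0.36,0],
    [0.35,-0.36,0],
    [0.35,-0.36,0],
    [0.3,-0.31,0],
    [0.15,-0.16,0],
    [0.05,-0.06,0],
    [0,0,0],
  ],
  twist=[0,0,0,0,0,0,0,0,0],
)

```text
time_s: 29.98
position: [0.4436, 0.2259, 0.1522]
tool_rot: [[0.048, 0.999, 0.0], [0.999, -0.048, -0.0], [-0.0, 0.0, -1.0]]
ft_force: [0.2, 0.0, -0.7]
grip_width: 0.0526
gripper_force: 37.1
```

Call:
step_arm(
  fingers=[1,1,1,1,1,1,1,1],
  travel=[
    [0,0,0.2],
    [0,0,0.3],
    [0,0,0.3],
    [0,0,0.3],
    [0,0,0.15],
    [0,0,0.08],
    [0,0,0],
    [0,0,0],
  ],
  twist=[0,0,0,0,0,0,0,0],
)

```text
time_s: 30.98
position: [0.444, 0.226, 0.0199]
tool_rot: [[0.048, 0.999, 0.001], [0.999, -0.048, 0.0], [0.0, 0.001, -1.0]]
ft_force: [-0.1, -0.4, -1.1]
grip_width: 0.0526
gripper_force: 37.2
```

Call:
step_arm(
  fingers=[1,1,1,1,1,1],
  travel=[
    [0,0,0.08],
    [0,0,0.05],
    [0,0,0.03],
    [0,0,0.015],
    [0,0,0],
    [0,0,0],
  ],
  twist=[0,0,0,0,0,0],
)

```text
time_s: 31.72
position: [0.4435, 0.2261, 0.0019]
tool_rot: [[0.048, 0.999, 0.0], [0.999, -0.048, 0.0], [0.0, 0.0, -1.0]]
ft_force: [-0.1, -0.5, -1.5]
grip_width: 0.0527
gripper_force: 37.2
```

Call:
step_arm(
  fingers=[1,1,1],
  travel=[
    [0,0,0.012],
    [0,0,0],
    [0,0,0],
  ],
  twist=[0,0,0],
)

```text
time_s: 32.1
position: [0.4436, 0.2261, 0.0008]
tool_rot: [[0.048, 0.999, 0.0], [0.999, -0.048, 0.0], [0.0, 0.0, -1.0]]
ft_force: [-0.5, 0.8, 1.1]
grip_width: 0.0527
gripper_force: 37.5
```

Call:
step_arm(
  fingers=[-0.24,-0.32,-0.4,-0.5,-0.58,-0.58,-0.58],
  travel=[
    [0,0,0],
    [0,0,0],
    [0,0,0],
    [0,0,0],
    [0,0,0],
    [0,0,0],
    [0,0,0],
  ],
  twist=[0,0,0,0,0,0,0],
)

```text
time_s: 32.98
position: [0.4434, 0.226, 0.0006]
tool_rot: [[0.048, 0.999, 0.0], [0.999, -0.048, -0.0], [-0.0, 0.0, -1.0]]
ft_force: [0.5, 0.1, -0.8]
grip_width: 0.0671
gripper_force: 0.0
```

Call:
step_arm(
  fingers=[-0.58,-0.58,-0.58,-0.6,-0.8,-1,-1],
  travel=[
    [0,0,-0.1],
    [0,0,-0.2],
    [0,0,-0.3],
    [0,0,-0.4],
    [0,0,-0.35],
    [0,0,-0.2],
    [0,0,0],
  ],
  twist=[0,0,0,0,0,0,0],
)

```text
time_s: 33.85
position: [0.4439, 0.2262, 0.1573]
tool_rot: [[0.048, 0.999, 0.004], [0.999, -0.048, 0.001], [0.001, 0.003, -1.0]]
ft_force: [0.3, -0.3, -0.7]
grip_width: 0.0853
gripper_force: 0.0
```

Run:
```python
from h import *
print(monitor.observe()['position'])
c,im,d,W=look('wrist','soap')
p=near(W,.443,.226,.045,.03,.04); print('soap',np.median(p[:,2]),rect(p))
c,im,d,W=look('top','carton')
p=near(W,.642,.014,.08,.032,.042); print('carton',len(p) and rect(p))
```

```text
[0.44394667 0.22621308 0.15725559]
wrist soap 0.7 [318. 184.] [[0.418, 0.188, 0.028], [0.443, 0.229, 0.034], [0.468, 0.266, 0.035]]
soap 0.03389650759862445 ([442.3, 225.4], [83.8, 52.5], 87.0)
top carton 0.92 [312. 120.] [[0.588, -0.019, 0.012], [0.636, 0.012, 0.036], [0.687, 0.045, 0.04]]
top carton 0.64 [205. 281.] [[0.262, 0.231, 0.0], [0.276, 0.236, 0.027], [0.283, 0.239, 0.039]]
carton ([639.9, 12.9], [106.3, 64.0], 7.1)
```

Call:
step_arm(
  fingers=[-1,-1,-1,-1,-1,-1,-1,-1,-1],
  travel=[
    [0,0,0],
    [0,0,0],
    [0,0,0],
    [0,0,0],
    [0,0,0],
    [0,0,0],
    [0,0,0],
    [0,0,0],
    [0,0,0],
  ],
  twist=[0.0557,0.0557,0.0557,0.0557,0.0557,0.0557,0.0557,0.0557,0],
)

```text
time_s: 35.17
position: [0.4431, 0.226, 0.1549]
tool_rot: [[0.992, 0.124, -0.002], [0.124, -0.992, -0.0], [-0.002, 0.0, -1.0]]
ft_force: [0.0, -0.2, 0.2]
grip_width: 0.0854
gripper_force: 0.0
```

Call:
step_arm(
  fingers=[-1,-1,-1,-1,-1,-1,-1,-1,-1],
  travel=[
    [0.13,0.18,0],
    [0.26,0.36,0],
    [0.3,0.41,0],
    [0.3,0.41,0],
    [0.3,0.41,0],
    [0.25,0.35,0],
    [0.1,0.15,0],
    [0.06,0.08,0],
    [0,0,0],
  ],
  twist=[0,0,0,0,0,0,0,0,0],
)

```text
time_s: 36.3
position: [0.6406, 0.0142, 0.1555]
tool_rot: [[0.992, 0.124, -0.0], [0.124, -0.992, 0.0], [-0.0, -0.0, -1.0]]
ft_force: [0.2, -0.3, 0.1]
grip_width: 0.0853
gripper_force: 0.0
```

Call:
step_arm(
  fingers=[-1,-1,-1,-1,-1,-1],
  travel=[
    [0,0,0.2],
    [0,0,0.3],
    [0,0,0.3],
    [0,0,0.2],
    [0,0,0],
    [0,0,0],
  ],
  twist=[0,0,0,0,0,0],
)

```text
time_s: 37.05
position: [0.6412, 0.0142, 0.0569]
tool_rot: [[0.992, 0.123, 0.002], [0.123, -0.992, -0.0], [0.002, 0.0, -1.0]]
ft_force: [-0.1, 0.1, -0.5]
grip_width: 0.0855
gripper_force: 0.0
```

Run:
```python
from h import *
print(monitor.observe()['position'])
c,im,d,W=look('wrist','carton')
p=near(W,.642,.014,.07,.032,.042); print('carton',len(p) and (np.median(p[:,2]),rect(p)))
```

```text
[0.64118369 0.01419342 0.05690537]
wrist carton 0.95 [323. 207.] [[0.593, -0.016, 0.034], [0.648, 0.015, 0.036], [0.692, 0.046, 0.037]]
carton (np.float64(0.035993280361004326), ([641.0, 14.0], [105.3, 64.2], 7.0))
```

Call:
step_arm(
  fingers=[-1,-1,-1,-1,-1,-1],
  travel=[
    [0,0,0.15],
    [0,0,0.2],
    [0,0,0.12],
    [0,0,0.08],
    [0,0,0],
    [0,0,0],
  ],
  twist=[0,0,0,0,0,0],
)

```text
time_s: 37.9
position: [0.6413, 0.0135, 0.0012]
tool_rot: [[0.992, 0.122, 0.001], [0.122, -0.992, -0.0], [0.001, 0.0, -1.0]]
ft_force: [0.2, 0.1, 0.0]
grip_width: 0.0857
gripper_force: 0.0
```

Call:
step_arm(
  fingers=[-0.8,-0.6,-0.5,-0.4,-0.3,-0.1,0.2,0.6,1],
  travel=[
    [0,0,0],
    [0,0,0],
    [0,0,0],
    [0,0,0],
    [0,0,0],
    [0,0,0],
    [0,0,0],
    [0,0,0],
    [0,0,0],
  ],
  twist=[0,0,0,0,0,0,0,0,0],
  force=30,
)

```text
time_s: 39.02
position: [0.6411, 0.0134, 0.0013]
tool_rot: [[0.992, 0.122, 0.001], [0.122, -0.992, -0.0], [0.001, 0.001, -1.0]]
ft_force: [-1.0, -1.3, 5.0]
grip_width: 0.0629
gripper_force: 33.0
```

Call:
step_arm(
  fingers=[1,1,1,1,1,1,1,1],
  travel=[
    [0,0,-0.05],
    [0,0,-0.1],
    [0,0,-0.2],
    [0,0,-0.35],
    [0,0,-0.4],
    [0,0,-0.3],
    [0,0,-0.1],
    [0,0,0],
  ],
  twist=[0,0,0,0,0,0,0,0],
)

```text
time_s: 40.02
position: [0.6408, 0.0137, 0.1505]
tool_rot: [[0.992, 0.122, -0.0], [0.122, -0.992, 0.0], [-0.0, -0.0, -1.0]]
ft_force: [-0.7, -0.1, -0.8]
grip_width: 0.0624
gripper_force: 33.4
```

Run:
```python
from h import *
o=monitor.observe();print(o['position'],o['ft_force'],o['tool_rot'])
c,im,d,W=look('wrist','carton')
p=W[models.trace('wrist','carton')[0]['mask']]; z=np.median(p[:,2]); p=p[abs(p[:,2]-z)<.006]
print(z,rect(p)); A=np.c_[p[:,:2],np.ones(len(p))]; print(np.linalg.lstsq(A,p[:,2],rcond=None)[0])
```

```text
[0.6407906  0.01368104 0.15047352] [-0.66589681 -0.06080411 -0.8203646 ] [[ 9.92478691e-01  1.22417512e-01 -2.31318758e-05]
 [ 1.22417513e-01 -9.92478691e-01  3.08556209e-05]
 [-1.91806255e-05 -3.34552930e-05 -9.99999999e-01]]
wrist carton 0.3 [568. 229.] [[0.61, -0.279, 0.009], [0.63, -0.252, 0.043], [0.648, -0.243, 0.057]]
0.04346257688558858 ([629.2, -257.6], [29.6, 44.1], 70.2)
[0.01439487 0.04661416 0.04459039]
```

Call:
step_arm(
  fingers=[1,1,1,1,1,1,1,1,1],
  travel=[
    [0,0,0],
    [0,0,0],
    [0,0,0],
    [0,0,0],
    [0,0,0],
    [0,0,0],
    [0,0,0],
    [0,0,0],
    [0,0,0],
  ],
  twist=[-0.045,-0.058,-0.058,-0.058,-0.058,-0.058,-0.058,-0.046,-0.022],
)

```text
time_s: 41.3
position: [0.6405, 0.0136, 0.1493]
tool_rot: [[-0.003, 1.0, -0.002], [1.0, 0.003, 0.0], [0.0, -0.002, -1.0]]
ft_force: [0.1, -0.1, -1.8]
grip_width: 0.0626
gripper_force: 33.4
```

Call:
step_arm(
  fingers=[1,1,1,1,1,1,1,1,1,1],
  travel=[
    [-0.15,-0.1,0],
    [-0.3,-0.2,0],
    [-0.4,-0.3,0],
    [-0.45,-0.33,0],
    [-0.45,-0.33,0],
    [-0.45,-0.33,0],
    [-0.35,-0.25,0],
    [-0.2,-0.1,0],
    [-0.087,-0.05,0],
    [0,0,0],
  ],
  twist=[0,0,0,0,0,0,0,0,0,0],
)

```text
time_s: 42.55
position: [0.4415, -0.2702, 0.1504]
tool_rot: [[0.001, 1.0, -0.0], [1.0, -0.001, 0.0], [0.0, -0.0, -1.0]]
ft_force: [0.9, -0.1, -1.1]
grip_width: 0.0624
gripper_force: 33.4
```

Run:
```python
from h import *
o=monitor.observe();print(o['position'],o['ft_force'],o['tool_rot'])
c,im,d,W=look('scene','carton'); cv2.imwrite('pics/s3.png',im[60:400,60:460])
p=near(W,.442,-.27,.09,.13,.2); print(np.percentile(p[:,2],[2,50,98]))
c,im,d,W=look('wrist','carton'); cv2.imwrite('pics/w3.png',im)
p=near(W,.442,-.27,.035,.17,.2); print(len(p) and np.percentile(p[:,2],[5,50,95]))
```

```text
[ 0.44147359 -0.27021517  0.15038975] [ 0.8975465  -0.07189352 -1.10721384] [[ 1.40092810e-03  9.99998948e-01 -3.77039497e-04]
 [ 9.99998910e-01 -1.40075241e-03  4.65836771e-04]
 [ 4.65308141e-04 -3.77691690e-04 -9.99999820e-01]]
scene carton 0.94 [380. 141.] [[0.205, 0.236, 0.005], [0.273, 0.274, 0.037], [0.308, 0.322, 0.04]]
scene carton 0.89 [176. 207.] [[0.411, -0.32, 0.151], [0.468, -0.261, 0.185], [0.474, -0.219, 0.187]]
[0.15221698 0.18509555 0.19347927]
wrist carton 0.79 [322. 226.] [[0.412, -0.306, 0.181], [0.442, -0.255, 0.185], [0.471, -0.216, 0.186]]
[0.1841568  0.18520271 0.18684571]
```

View pics/s3.png

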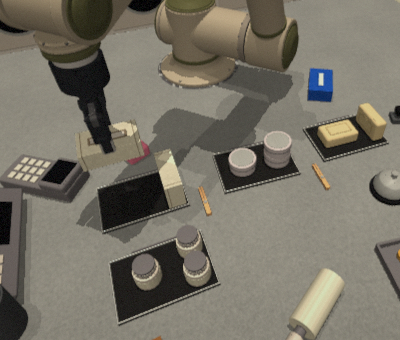

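View pics/w3.png

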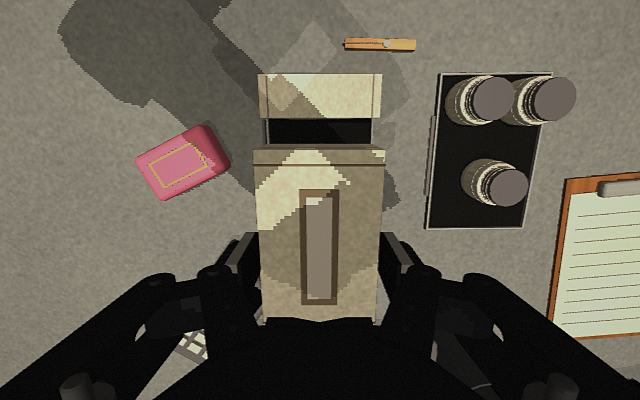

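The carton is level and lined up over its tray, with a gap to the stock carton at (320,130) in the wrist view. The jar, tin and soap sit right in their trays.

Call:
step_arm(
  fingers=[1,1,1,1,1,1,1,1],
  travel=[
    [0,0,0.2],
    [0,0,0.3],
    [0,0,0.3],
    [0,0,0.25],
    [0,0,0.15],
    [0,0,0.08],
    [0,0,0],
    [0,0,0],
  ],
  twist=[0,0,0,0,0,0,0,0],
)

```text
time_s: 43.75
position: [0.4423, -0.2703, 0.0233]
tool_rot: [[-0.0, 1.0, 0.001], [1.0, 0.0, -0.001], [-0.001, 0.001, -1.0]]
ft_force: [0.6, -0.7, -1.2]
grip_width: 0.0626
gripper_force: 33.4
```

Call:
step_arm(
  fingers=[1,1,1,1,1,1],
  travel=[
    [0,0,0.06],
    [0,0,0.04],
    [0,0,0.03],
    [0,0,0.02],
    [0,0,0],
    [0,0,0],
  ],
  twist=[0,0,0,0,0,0],
)

```text
time_s: 44.5
position: [0.442, -0.2702, 0.0077]
tool_rot: [[-0.0, 1.0, 0.0], [1.0, 0.0, -0.0], [-0.0, 0.0, -1.0]]
ft_force: [-0.0, -1.2, -1.2]
grip_width: 0.0623
gripper_force: 33.4
```

Call:
step_arm(
  fingers=[1,1,1,1],
  travel=[
    [0,0,0.015],
    [0,0,0.008],
    [0,0,0],
    [0,0,0],
  ],
  twist=[0,0,0,0],
)

```text
time_s: 45.0
position: [0.442, -0.2701, 0.0054]
tool_rot: [[-0.0, 1.0, 0.0], [1.0, 0.0, -0.0], [-0.0, 0.0, -1.0]]
ft_force: [-0.6, 0.0, 0.1]
grip_width: 0.0627
gripper_force: 33.5
```

Call:
step_arm(
  fingers=[1,1,1],
  travel=[
    [0,0,0.005],
    [0,0,0],
    [0,0,0],
  ],
  twist=[0,0,0],
)

```text
time_s: 45.38
position: [0.442, -0.2701, 0.0053]
tool_rot: [[-0.0, 1.0, 0.0], [1.0, 0.0, -0.0], [-0.0, 0.0, -1.0]]
ft_force: [-2.1, 0.6, 5.0]
grip_width: 0.0626
gripper_force: 34.0
```

Call:
step_arm(
  fingers=[-0.46,-0.52,-0.58,-0.64,-0.7,-0.7,-0.7],
  travel=[
    [0,0,0],
    [0,0,0],
    [0,0,0],
    [0,0,0],
    [0,0,0],
    [0,0,0],
    [0,0,0],
  ],
  twist=[0,0,0,0,0,0,0],
)

```text
time_s: 46.25
position: [0.442, -0.2701, 0.0048]
tool_rot: [[-0.0, 1.0, 0.0], [1.0, 0.0, -0.0], [-0.0, 0.0, -1.0]]
ft_force: [-0.3, 0.3, 0.2]
grip_width: 0.0725
gripper_force: 0.0
```

Call:
step_arm(
  fingers=[-0.7,-0.7,-0.7,-0.7,-0.8,-1,-1,-1,-1],
  travel=[
    [0,0,-0.1],
    [0,0,-0.2],
    [0,0,-0.3],
    [0,0,-0.4],
    [0,0,-0.4],
    [0,0,-0.4],
    [0,0,-0.2],
    [0,0,0],
    [0,0,0],
  ],
  twist=[0,0,0,0,0,0,0,0,0],
)

```text
time_s: 47.38
position: [0.4416, -0.2697, 0.204]
tool_rot: [[-0.0, 1.0, -0.001], [1.0, 0.0, 0.001], [0.001, -0.001, -1.0]]
ft_force: [0.4, -0.5, -0.8]
grip_width: 0.0853
gripper_force: 0.0
```

Run:
```python
from h import *
print(monitor.observe()['position'])
c,im,d,W=look('wrist','carton')
p=near(W,.442,-.27,.055,.036,.046); print('carton',np.median(p[:,2]),rect(p))
c,im,d,W=look('top','bell'); cv2.imwrite('pics/t9.png',im)
for nm,x,y,r,z in [('jar',.627,-.265,.04,.056),('tin',.444,-.028,.04,.034),('soap',.443,.226,.05,.034),('carton',.442,-.27,.055,.04)]:
    p=near(W,x,y,r,z-.005,z+.005); print(nm,len(p) and (np.median(p[:,2]),rect(p)))
```

```text
[ 0.44158058 -0.26974449  0.2040114 ]
wrist carton 0.71 [319. 176.] [[0.411, -0.318, 0.038], [0.441, -0.265, 0.04], [0.471, -0.218, 0.041]]
carton 0.03994740938776348 ([440.8, -268.7], [64.0, 105.6], 0.0)
top bell 0.86 [208. 133.] [[0.583, 0.209, 0.003], [0.615, 0.241, 0.034], [0.654, 0.279, 0.049]]
jar (np.float64(0.05588927985551906), ([624.5, -266.4], [35.6, 36.9], 76.8))
tin (np.float64(0.03426479648182745), ([442.7, -21.9], [59.8, 57.5], 1.3))
soap (np.float64(0.03381645649855003), ([441.8, 223.9], [84.4, 53.1], 86.4))
carton (np.float64(0.039964868371143436), ([439.9, -251.5], [70.8, 64.0], 89.2))
```

View pics/t9.png

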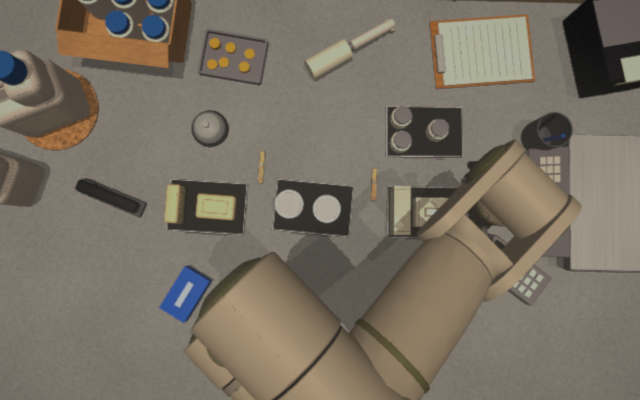

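All four products lie flat in their own trays: jar (437,130), tin (326,208), soap (215,207) and carton (428,212). The bell at (209,128) has not moved.

```bash
python3 -c "
from rig import close_job; print(close_job())"
```

```text
the job is handed in; nothing more can be done
None
```

The job is handed in: jar, tin, soap and carton went in that order into their own trays and measured flat on the tray floors, the bell was not moved, and it took about 48 s.

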